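# Load the shaker from the slanted rack and start it

## Robot

A 6-joint arm with a two-finger parallel gripper is mounted at the origin on the work surface. World frame = base frame: x ahead of the robot, y to its left, z up, the work surface at z = 0. Lengths are in m, angles in rad, forces in N, time in s.
With the tool pointing down it reaches from about 0.325 to 0.775 m from the base axis. Payload 5.5 kg.
Tool frame: the origin (TCP) lies at the centre of the arm's flange, where the gripper is bolted on; the fingertips stand 182 mm ahead of it and the grasp point (between the pads) lies 163 mm ahead of it; z points along the fingers, y is the line along which they close (so a half turn about z gives the same grasp; the last joint's range is limited). The gripper opens to 88 mm and grips with 3 to 60 N. Pads are 20 mm wide; open, the fingers measure 115 mm over their backs; the gripper's body (75 mm by 178 mm) begins 61 mm behind the grasp point.
Start: joints at [-1.308, 0.091, 1.231, -0, 1.82, -0.057], TCP at [0.189, -0.57, 0.405] pointing down, gripper open.
Joint ranges: [-2.87, 2.87], [-0.86, 2.18], [0.17, 2.46], [-1.51, 4.65], [0.06, 2.69], [-2.65, 2.65]. Speed limits (rad/s): [2.57, 2.57, 3.01, 3.14, 3.14, 3.14].

## Interface

Orientations are given as a unit quaternion [w, x, y, z].
In Python, from plant import r gives the robot as it stands.
- The arm moves only by the tool servo_tool, never from a script. Its argument "rows" is a list of rows, each an object of numbers: "hand": the finger opening in cm, from 0 to 8.78; "tx", "ty", "tz": the shift along the tool's x, y, z in cm; "wx", "wy", "wz": the turn, a rotation vector about the tool's x, y, z in rad. A call has 1 to 12 rows; each row is the pose to reach, as a shift and turn from the pose commanded when the call began, along the tool's axes at that moment; what a row does not reach only later rows make up. A row lasts 1/10 s, in which the tool goes at most 50 mm and 8.59 degrees, less where a joint would pass 70% of its speed; a pose out of reach is approached as far as the arm can. A call with a gripper value outside its range is refused whole. The fingers move at their own pace and stop on an object; the grip force is fixed at half the most. Time passes only in rows, so rows that repeat a pose let the fingers close. It gives the time, the measured TCP pose, the force, the opening and the grip force at its end, in the units of the state.
- r.observe(): the state, without advancing time (a new reading comes with each control period).
- r.read_camera(name): name is "side" or "top"; returns the picture (480x640x3 uint8, red, green, blue); there is no depth.
- r.camera_model(name): a dict with "fx", "fy", "cx", "cy" (pixels), "k1" (the pictures are not rectified: a ray, as slopes to the right and down, at radius r is drawn at 1 + k1 r^2 times it, then the intrinsics apply), "world_to_cam" (4x4, takes a point from world to camera coordinates). Camera axes: x right, y up, looking along -z (the intrinsics and any distortion apply to the point x, -y, -z); pixel columns grow to the right and rows downward; lengths in m; the calibration is good to about 2 mm. A picture is of the moment at which its call begins. camera_model takes no time and is no camera call.
- r.finish_job(): hands the job in; it is judged then, once.
The state is a dict: "clock": time; "joint_pos": joint angles; "joint_velocities": joint speeds; "effort": joint torques, N m; "tool_pos": TCP position; "orientation": TCP orientation; "wrist_force": force on the tool from outside, world axes, zero at the start; "wrist_torque": the same for the moment, N m; "finger_gap": finger opening in m; "gripper_force": force on a finger pad.
Only numpy, scipy, OpenCV 4.12 (cv2) and the standard library are available. Lean on these libraries where they do the work, as an engineer would, in place of code of your own. Each camera call takes 0.05 s, during which the arm holds its last target. There are 200 camera calls.

## Task

Take the two white bottles with cyan caps out of the slanted rack and set them, one at a time, upright and fully home in the two empty clamps on the yellow shaker, keeping hold of each until it is down at (or within a centimetre of) the bottom of its clamp rather than dropping it. When both stand in their clamps, press the green start button on the shaker's sloping front all the way in and let it go. Leave the orange-capped bottle in the rack and the two amber bottles in their clamps where they are, do not knock over the beaker, and never tip a bottle clearly further than the rack already leans it.

Things in the scene. Friction and masses are not known exactly. Their poses are not given: they have to be found in the camera images.
- bottle_a: white plastic bottle with a cyan cap, to be loaded (either clamp will do), 114 mm tall: body 56 mm diameter up to 68 mm, shoulder, then a round cap 40 mm diameter from 84 to 114 mm; about 0.18 kg. Origin: centre of the underside; z runs up along the bottle. Starts in a rack pocket, leaning 30 degrees, cap towards the rack's -x (roughly the robot)
- bottle_b: second white bottle with a cyan cap, same as bottle_a in every way, in another pocket of the rack
- spare: white bottle with an ORANGE cap, same size, in the third pocket of the rack: a bystander that stays in the rack
- rack: grey fixed rack, 258 mm along its y, three square pockets in a row (pitch 85 mm along y, 64 mm inside, 65 mm deep) whose axes lean 30 degrees from vertical towards its -x. Origin on the table under the middle pocket, z up; walls end 110 mm above the table. Bottles come free when drawn 65 mm along their own leaning axis. Which bottle is in which pocket varies
- shaker: yellow orbital shaker, fixed, about 330 x 270 mm; flat aluminium platform 260 x 260 mm with its top 90 mm above the table; sloping control panel on its -x front. Origin on the table under the machine, z up; the platform does not move
- clamp_1: open steel clamp (round pocket) fixed on the platform, EMPTY at the start. Origin: centre of its underside, on the platform (z 90 mm), z up. Inner floor 4 mm above it; four blades, 64 mm inside diameter (4 mm play all round), flare outwards from 44 to 59 mm above the origin; outer diameter about 90 mm. The four clamps form a square of 100 mm pitch
- clamp_2: second empty clamp, same as clamp_1. Which two of the four clamps are empty varies
- amber_1: amber glass bottle with a black cap, same size as bottle_a, already standing in a clamp of the shaker: a bystander that stays
- amber_2: second amber bottle with a black cap, already standing in the remaining clamp: a bystander that stays
- start_top (a point): centre of the top face of the green round push button (32 mm diameter) on the shaker's sloping front. The point's z axis is the outward normal of the button, leaning 22 degrees from vertical towards the shaker's -x; press along -z. Travel 6 mm, spring, about 5 N fully in
- start (a joint): how far the start button is pressed in (m): 0 out, 0.006 fully in; it springs back when released
- beaker: empty glass beaker, 68 mm diameter, 85 mm tall, standing loose between robot and task; a bystander. Origin: centre of the underside, z up

How it is judged:
On the way, in this order (a step that is already met when the one before it is completed fails the run):
1. a cyan-capped bottle is lowered into an empty clamp, still held when within about 15 mm of its bottom (((((horizontal distance between bottle_a and clamp_1 below 0.01 m and z of bottle_a in the frame of clamp_1 between -0.002 and 0.019 m and angle between bottle_a's own z axis and vertical below 0.12 rad) or (horizontal distance between bottle_a and clamp_2 below 0.01 m and z of bottle_a in the frame of clamp_2 between -0.002 and 0.019 m and angle between bottle_a's own z axis and vertical below 0.12 rad)) and contact force between the fingers and bottle_a above 0.5 N) or (((horizontal distance between bottle_b and clamp_1 below 0.01 m and z of bottle_b in the frame of clamp_1 between -0.002 and 0.019 m and angle between bottle_b's own z axis and vertical below 0.12 rad) or (horizontal distance between bottle_b and clamp_2 below 0.01 m and z of bottle_b in the frame of clamp_2 between -0.002 and 0.019 m and angle between bottle_b's own z axis and vertical below 0.12 rad)) and contact force between the fingers and bottle_b above 0.5 N))), for 0.05 s.
2. with the first one standing fully in its clamp, the other cyan-capped bottle is lowered into the other empty clamp, still held when within about 15 mm of its bottom (((((horizontal distance between bottle_a and clamp_1 below 0.01 m and z of bottle_a in the frame of clamp_1 between -0.002 and 0.008 m and angle between bottle_a's own z axis and vertical below 0.12 rad) or (horizontal distance between bottle_a and clamp_2 below 0.01 m and z of bottle_a in the frame of clamp_2 between -0.002 and 0.008 m and angle between bottle_a's own z axis and vertical below 0.12 rad)) and ((horizontal distance between bottle_b and clamp_1 below 0.01 m and z of bottle_b in the frame of clamp_1 between -0.002 and 0.019 m and angle between bottle_b's own z axis and vertical below 0.12 rad) or (horizontal distance between bottle_b and clamp_2 below 0.01 m and z of bottle_b in the frame of clamp_2 between -0.002 and 0.019 m and angle between bottle_b's own z axis and vertical below 0.12 rad)) and contact force between the fingers and bottle_b above 0.5 N) or (((horizontal distance between bottle_b and clamp_1 below 0.01 m and z of bottle_b in the frame of clamp_1 between -0.002 and 0.008 m and angle between bottle_b's own z axis and vertical below 0.12 rad) or (horizontal distance between bottle_b and clamp_2 below 0.01 m and z of bottle_b in the frame of clamp_2 between -0.002 and 0.008 m and angle between bottle_b's own z axis and vertical below 0.12 rad)) and ((horizontal distance between bottle_a and clamp_1 below 0.01 m and z of bottle_a in the frame of clamp_1 between -0.002 and 0.019 m and angle between bottle_a's own z axis and vertical below 0.12 rad) or (horizontal distance between bottle_a and clamp_2 below 0.01 m and z of bottle_a in the frame of clamp_2 between -0.002 and 0.019 m and angle between bottle_a's own z axis and vertical below 0.12 rad)) and contact force between the fingers and bottle_a above 0.5 N))), for 0.05 s.
3. with both bottles home, the start button is pressed in (past 4 mm) (((horizontal distance between bottle_a and clamp_1 below 0.01 m and z of bottle_a in the frame of clamp_1 between -0.002 and 0.008 m and angle between bottle_a's own z axis and vertical below 0.12 rad) or (horizontal distance between bottle_a and clamp_2 below 0.01 m and z of bottle_a in the frame of clamp_2 between -0.002 and 0.008 m and angle between bottle_a's own z axis and vertical below 0.12 rad)) and ((horizontal distance between bottle_b and clamp_1 below 0.01 m and z of bottle_b in the frame of clamp_1 between -0.002 and 0.008 m and angle between bottle_b's own z axis and vertical below 0.12 rad) or (horizontal distance between bottle_b and clamp_2 below 0.01 m and z of bottle_b in the frame of clamp_2 between -0.002 and 0.008 m and angle between bottle_b's own z axis and vertical below 0.12 rad)) and value of joint start above 0.004 m), for 0.05 s.
At the end, for the whole second after the job is handed in: Both cyan-capped bottles stand at rest, upright (0.12 rad), within 4 mm of the floor and 10 mm of the centre of the two formerly empty clamps; the button is out again (under 2 mm); orange-capped and amber bottles are within 30 mm of their starts; the beaker stands (((horizontal distance between bottle_a and clamp_1 below 0.01 m and z of bottle_a in the frame of clamp_1 between -0.002 and 0.008 m and angle between bottle_a's own z axis and vertical below 0.12 rad) or (horizontal distance between bottle_a and clamp_2 below 0.01 m and z of bottle_a in the frame of clamp_2 between -0.002 and 0.008 m and angle between bottle_a's own z axis and vertical below 0.12 rad)) and ((horizontal distance between bottle_b and clamp_1 below 0.01 m and z of bottle_b in the frame of clamp_1 between -0.002 and 0.008 m and angle between bottle_b's own z axis and vertical below 0.12 rad) or (horizontal distance between bottle_b and clamp_2 below 0.01 m and z of bottle_b in the frame of clamp_2 between -0.002 and 0.008 m and angle between bottle_b's own z axis and vertical below 0.12 rad)) and linear speed of each of bottle_a, bottle_b below 0.02 m/s and value of joint start below 0.002 m and distance of each of spare, amber_1, amber_2 from where it was at the start of the episode below 0.03 m and angle between beaker's own z axis and vertical below 0.2 rad); the robot touches nothing.
It fails at once if the orange-capped bottle or an amber bottle is disturbed (moved more than 30 mm) (distance of any of spare, amber_1, amber_2 from where it was at the start of the episode above 0.03 m).
It fails at once if a cyan-capped bottle is tipped more than 57 degrees from upright (angle between any of bottle_a, bottle_b's own z axis and vertical above 1 rad).
It fails at once if the beaker is knocked over (angle between beaker's own z axis and vertical above 0.6 rad).
It also fails if it takes over 72 s, if anything falls off the work surface, if the arm or the gripper's body presses on something with over 40 N, if the wrist force passes 120 N, or if a joint passes its speed limit or range.

## Working session

There is one attempt and no reset: what is moved stays moved. The work goes in short steps, Python scripts to look and compute and a tool call to move; the robot and the scene stay as the last step left them, time stands still between calls to the robot, and variables do not carry over. Pictures are saved under pics/ and viewed, at most 10 in all, crops included, and the job is handed in when it is done.

Besides the shell and the picture viewer there is one more tool, called after ">>>" as a command line: name --argument value ..., lists and objects as JSON in quotes. servo_tool: Moves the arm, as the interface text tells. Its arguments: {"type":"object","properties":{"rows":{"type":"array","items":{"type":"object","properties":{"hand":{"type":"number"},"tx":{"type":"number"},"ty":{"type":"number"},"tz":{"type":"number"},"wx":{"type":"number"},"wy":{"type":"number"},"wz":{"type":"number"}}}}},"required":["rows"]}

```bash
ls; mkdir -p pics; python3 - <<'E'
from plant import r
import cv2,numpy as np
o=r.observe();print({k:np.round(v,3) for k,v in o.items()})
for n in("side","top"):
    im=r.read_camera(n);cv2.imwrite(f"pics/{n}0.png",im[:,:,::-1]);m=r.camera_model(n)
    print(n,m)
E
```

```text
pics
{'clock': np.float64(0.0), 'joint_pos': array([-1.308,  0.092,  1.232,  0.   ,  1.82 , -0.057]), 'joint_velocities': array([ 0.001,  0.   ,  0.   ,  0.   , -0.001, -0.   ]), 'effort': array([-4.0000e-03, -4.4645e+01, -4.0645e+01,  6.9000e-02,  2.9000e-02,
       -0.0000e+00]), 'tool_pos': array([ 0.189, -0.57 ,  0.404]), 'orientation': array([-0.001,  0.987,  0.159, -0.   ]), 'wrist_force': array([ 0.124, -0.225, -0.188]), 'wrist_torque': array([-0.035, -0.019,  0.05 ]), 'gripper_force': np.float64(0.0), 'finger_gap': np.float64(0.088)}
side {'fx': 481.4457449683738, 'fy': 481.4457449683738, 'cx': 314.25986434943906, 'cy': 241.45135813553946, 'k1': -0.0010051045369734617, 'world_to_cam': array([[ 0.96097874, -0.27658751, -0.00438272, -0.51431831],
       [ 0.19328078,  0.66003379,  0.72594623, -0.17598895],
       [-0.19789491, -0.69846599,  0.6877375 , -0.76356173],
       [ 0.        ,  0.        ,  0.        ,  1.        ]])}
top {'fx': 516.70820913024, 'fy': 516.70820913024, 'cx': 335.8335506533005, 'cy': 238.1731114008777, 'k1': -0.11973513638434516, 'world_to_cam': array([[ 0.00682885, -0.99994006,  0.00855805,  0.0083128 ],
       [ 0.98439691,  0.00822703,  0.17576983, -0.52853845],
       [-0.1758297 ,  0.00722421,  0.98439409, -0.89775879],
       [ 0.        ,  0.        ,  0.        ,  1.        ]])}
```

View pics/side0.png

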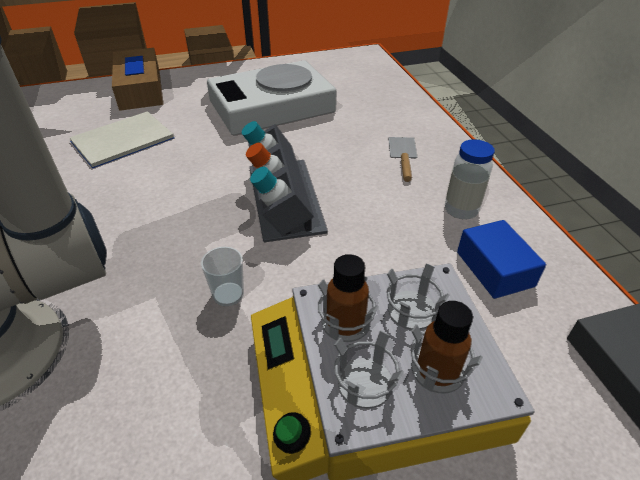

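View pics/top0.png

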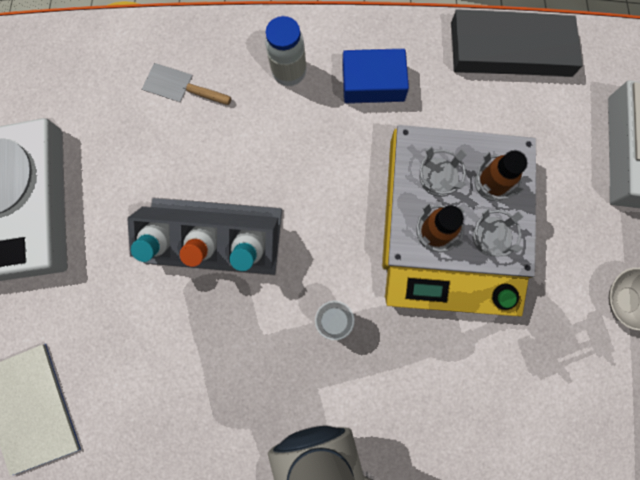

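The side view shows cyan caps at about (253,132) and (263,180) and the orange cap at (258,154). The black amber caps are at (349,268) and (455,318), and the button is at (290,430). In the top view the cyan caps are at (149,245) and (243,255), orange at (195,251), and the empty clamps at about (444,172) and (499,237). The button is at (507,297), the beaker at (335,320), and the platform screws are at its corners.

```bash
cat > h.py <<'E'
import cv2,numpy as np
from plant import r
def ray(n,p):
    m=r.camera_model(n);q=np.array([(p[0]-m["cx"])/m["fx"],(p[1]-m["cy"])/m["fy"]]);u=q.copy()
    for _ in range(20): u=q/(1+m["k1"]*(u@u))
    W=m["world_to_cam"];d=W[:3,:3].T@np.array([u[0],-u[1],-1]);return -W[:3,:3].T@W[:3,3],d/np.linalg.norm(d)
def tri(ps,pt):
    (a,d),(b,e)=ray("side",ps),ray("top",pt)
    s=np.linalg.lstsq(np.c_[d,-e],b-a,rcond=None)[0];P,Q=a+s[0]*d,b+s[1]*e
    return (P+Q)/2,np.linalg.norm(P-Q)
def plane(n,p,z):
    a,d=ray(n,p);return a+d*(z-a[2])/d[2]
def proj(n,P):
    m=r.camera_model(n);c=m["world_to_cam"]@np.r_[P,1];u=np.array([c[0],-c[1]])/-c[2];u=u*(1+m["k1"]*(u@u))
    return u*m["fx"]+[m["cx"],m["cy"]]
def blobs(im,lo,hi,roi,amin=40):
    x0,y0,x1,y1=roi;h=cv2.cvtColor(np.ascontiguousarray(im[y0:y1,x0:x1]),cv2.COLOR_RGB2HSV);m=cv2.inRange(h,lo,hi)
    n,l,s,c=cv2.connectedComponentsWithStats(m)
    return [(np.round(c[i]+[x0,y0],1),s[i,4],s[i,2:4]) for i in range(1,n) if s[i,4]>amin]
E
python3 - <<'E'
from h import *
S=cv2.imread("pics/side0.png")[:,:,::-1];T=cv2.imread("pics/top0.png")[:,:,::-1]
C=((82,90,60),(100,255,255));O=((3,150,100),(14,255,255));K=((0,0,0),(180,255,38));G=((50,120,40),(75,255,255))
for nm,c,a,b in[("cyan",C,(220,100,300,220),(110,200,290,290)),("or",O,(240,135,280,175),(170,225,220,275)),("k",K,(320,245,480,345),(390,130,540,275)),("g",G,(265,405,315,455),(485,280,530,315))]:
    print(nm,blobs(S,*c,a),blobs(T,*c,b))
print("screws",blobs(S,(0,0,0),(180,255,60),(290,265,535,445),12))
print("screws",blobs(T,(0,0,0),(180,255,60),(385,120,545,275),8))
E
```

```text
cyan [(array([253.2, 131.8]), np.int32(345), array([25, 24], dtype=int32)), (array([263.3, 179.1]), np.int32(465), array([27, 28], dtype=int32))] [(array([144.3, 247.6]), np.int32(575), array([30, 27], dtype=int32)), (array([242.4, 256.7]), np.int32(594), array([27, 28], dtype=int32))]
or [(array([257.5, 150.8]), np.int32(233), array([25, 21], dtype=int32))] [(array([191.6, 252.7]), np.int32(501), array([26, 28], dtype=int32))]
k [(array([348.5, 273.4]), np.int32(1004), array([32, 38], dtype=int32)), (array([452.4, 321.9]), np.int32(1281), array([39, 43], dtype=int32))] [(array([511.9, 164.7]), np.int32(594), array([29, 28], dtype=int32)), (array([448.8, 219.6]), np.int32(605), array([28, 28], dtype=int32))]
g [(array([288.2, 429.3]), np.int32(558), array([27, 28], dtype=int32))] [(array([506.9, 298.2]), np.int32(282), array([19, 19], dtype=int32))]
screws [(array([348.6, 277.6]), np.int32(799), array([33, 28], dtype=int32)), (array([445.3, 270.1]), np.int32(21), array([6, 5], dtype=int32)), (array([302.9, 292.7]), np.int32(24), array([6, 6], dtype=int32)), (array([346. , 311.9]), np
[... 1197 characters left out ...]
7, 8], dtype=int32)), (array([425.8, 187.9]), np.int32(9), array([5, 4], dtype=int32)), (array([481.2, 192.6]), np.int32(17), array([6, 6], dtype=int32)), (array([448.7, 219.8]), np.int32(662), array([30, 30], dtype=int32)), (array([426. , 211.9]), np.int32(49), array([ 9, 13], dtype=int32)), (array([508.8, 221.9]), np.int32(34), array([8, 7], dtype=int32)), (array([433.4, 237.4]), np.int32(257), array([30, 26], dtype=int32)), (array([453.9, 243.6]), np.int32(40), array([14,  7], dtype=int32)), (array([478.4, 247.1]), np.int32(27), array([7, 8], dtype=int32)), (array([397.5, 256.5]), np.int32(12), array([4, 4], dtype=int32)), (array([526.9, 267. ]), np.int32(22), array([5, 5], dtype=int32))]
```

```bash
python3 - <<'E'
from h import *
np.set_printoptions(precision=4,suppress=True)
t=lambda n,a,b:(print(n,*(x:=tri(a,b))),x[0])[1]
sc=[t("screw",a,b) for a,b in[((445.3,270.1),(405,131.8)),((518.2,401.8),(528.4,143.6)),((302.9,292.7),(397.5,256.5)),((339.1,438.8),(526.9,267))]]
c=np.mean(sc,0);print("plat c",c, "sides",np.linalg.norm(sc[0]-sc[2]),np.linalg.norm(sc[0]-sc[1]))
ax=sc[0]+sc[1]-sc[2]-sc[3];yaw=np.arctan2(ax[1],ax[0]);print("yaw",yaw)
ay=sc[0]+sc[2]-sc[1]-sc[3];print("yaw2",np.arctan2(-ay[0],ay[1]))
A=t("amberN",(348.5,273.4),(448.8,219.6));B=t("amberF",(452.4,321.9),(511.9,164.7));m=(A+B)/2;print("mid",m,np.linalg.norm(A-B))
d=(A-B)[:2]/2;print("empties(amber)",m[:2]+[-d[1],d[0]],m[:2]-[-d[1],d[0]])
R=np.array([[np.cos(yaw),-np.sin(yaw)],[np.sin(yaw),np.cos(yaw)]])
for s in((1,1),(-1,-1)):
    p=c[:2]+R@(np.array(s)*.05);print("empty",s,p,proj("top",[*p,.094]),proj("side",[*p,.094]))
g=t("button",(288.2,429.3),(506.9,298.2));print("button local",R.T@(g[:2]-c[:2]))
L=t("cyanL",(253.2,131.8),(144.3,247.6));O=t("or",(257.5,150.8),(191.6,252.7));Q=t("cyanR",(263.3,179.1),(242.4,256.7))
print("rack yaw",np.arctan2(-(L-Q)[0],(L-Q)[1]),np.linalg.norm(L-Q))
print("beaker top plane", plane("top",(335,320),.085))
E
```

```text
screw [ 0.7196 -0.1124  0.0901] 0.0010228146185195654
screw [ 0.7016 -0.3422  0.0907] 0.0009970626986373443
screw [ 0.4898 -0.0947  0.0905] 0.0011610995938008822
screw [ 0.4724 -0.3243  0.0903] 0.0008743896842199107
plat c [ 0.5958 -0.2184  0.0904] sides 0.23044891444762236 0.23045788602596196
yaw -0.07747108923111365
yaw2 -0.07689136955730926
amberN [ 0.5344 -0.1634  0.1914] 0.0015248361265447418
amberF [ 0.6266 -0.2709  0.191 ] 0.0015820437455028318
mid [ 0.5805 -0.2171  0.1912] 0.1415680544699424
empties(amber) [ 0.5268 -0.2633] [ 0.6342 -0.171 ]
empty (1, 1) [ 0.6496 -0.1724] [439.4433 167.9674] [421.2719 306.8089]
empty (-1, -1) [ 0.5421 -0.2644] [492.723  227.1505] [375.7215 378.8903]
button [ 0.4184 -0.29    0.0769] 0.0007526934695506651
button local [-0.1713 -0.0851]
cyanL [0.4977 0.3386 0.1203] 0.0027936125119120284
or [0.4899 0.2542 0.1268] 0.004777902359168711
cyanR [0.4843 0.1696 0.1187] 0.003115937791257091
rack yaw -0.07949537504582972 0.16961296105345483
beaker top plane [0.3795 0.0131 0.085 ]
```

```bash
python3 - <<'E'
import cv2
a=cv2.imread("pics/top0.png")[195:290,115:300];b=cv2.imread("pics/side0.png")[110:250,225:345]
a=cv2.resize(a,None,fx=4,fy=4);b=cv2.resize(b,(360,420))
import numpy as np
c=np.zeros((600,800,3),np.uint8);a=cv2.resize(a,(430,221));c[:221,:430]=a;c[:420,440:]=b
cv2.imwrite("pics/rackcrop.png",c[:430])
E
```

```text
(no output)
```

View pics/rackcrop.png

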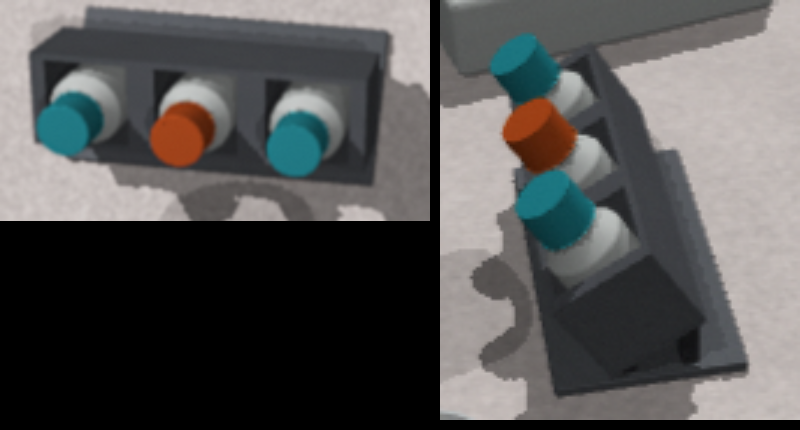

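The rack crop confirms all three bottles lean towards the robot and the caps are unobstructed. The ambers sit 15 mm nearer the front than the platform screws imply, so I'll check the clamp circles directly.

```bash
cat >> h.py <<'E'
from scipy.spatial.transform import Rotation as Ro
def cur():
    o=r.observe();q=o["orientation"];return np.array(o["tool_pos"]),Ro.from_quat([q[1],q[2],q[3],q[0]]),o
def Rtool(yaw,tilt,axis_yaw):
    """tool down with x heading yaw, then tilted so that its z leans forward (towards +axis) by tilt"""
    a=np.array([np.sin(axis_yaw),-np.cos(axis_yaw),0]) # rotvec about -y: down -> forward
    return Ro.from_rotvec(a*tilt)*Ro.from_matrix(np.array([[np.cos(yaw),np.sin(yaw),0],[np.sin(yaw),-np.cos(yaw),0],[0,0,-1]]).T.T)
def move(gp,R,off=.163):
    """print shift (cm) and turn that bring the point off ahead of the flange to gp with orientation R"""
    p,R0,o=cur();t=np.asarray(gp)-R.as_matrix()[:,2]*off
    print("t",np.round(R0.inv().apply(t-p)*100,2),"w",np.round((R0.inv()*R).as_rotvec(),4),"flange",np.round(t,3),"dist",np.round(np.linalg.norm(t-p),3))
def stat(off=.163):
    p,R,o=cur();print("t",round(o["clock"],2),"p",p.round(4),"gp",(p+R.as_matrix()[:,2]*off).round(4),"z",R.as_matrix()[:,2].round(3),"j",np.round(o["joint_pos"],2),"F",np.round(o["wrist_force"],1),"gap",round(o["finger_gap"],4),round(o["gripper_force"],1))
E
python3 - <<'E'
from h import *
b=[]
for n,roi in(("side",(290,250,490,440)),("top",(390,130,540,275))):
    im=cv2.imread(f"pics/{n}0.png");x0,y0,x1,y1=roi;k=2 if n=="side" else 2.6
    c=cv2.resize(im[y0:y1,x0:x1],None,fx=k,fy=k,interpolation=cv2.INTER_CUBIC)
    for p in((.6342,-.171),(.5268,-.2633)):
        for z,rad in((.094,.032),(.134,.032)):
            pts=[((proj(n,[p[0]+rad*np.cos(a),p[1]+rad*np.sin(a),z])-[x0,y0])*k) for a in np.linspace(0,6.28,40)]
            cv2.polylines(c,[np.int32(pts)],True,(0,0,255) if z<.1 else (0,255,0),1)
    b.append(c[:380])
H=max(x.shape[0] for x in b);b=[cv2.copyMakeBorder(x,0,H-x.shape[0],0,0,cv2.BORDER_CONSTANT) for x in b]
cv2.imwrite("pics/clamps.png",np.hstack(b));print(np.hstack(b).shape)
yr=-.08
p,R,o=cur();print(R.as_matrix().round(3),Rtool(.32,0,0).as_matrix().round(3),Rtool(yr+np.pi,np.pi/6,yr).as_matrix().round(3))
E
```

```text
(380, 790, 3)
[[ 0.949  0.314 -0.   ]
 [ 0.314 -0.949  0.002]
 [ 0.    -0.002 -1.   ]] [[ 0.949  0.315  0.   ]
 [ 0.315 -0.949  0.   ]
 [ 0.     0.    -1.   ]] [[-0.863  0.08   0.498]
 [ 0.069  0.997 -0.04 ]
 [-0.5    0.    -0.866]]
```

View pics/clamps.png

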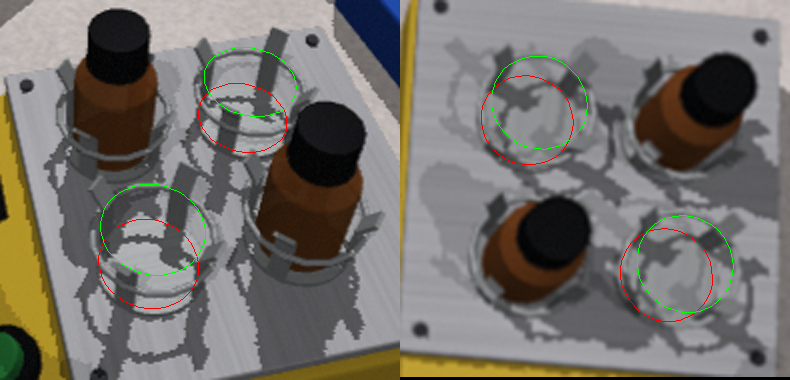

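The green and red circles predicted from the ambers' diagonal sit on the clamps' blades and floors: near clamp about (150,255) in the side crop, and (685,265) and (540,105) in the top crop. The amber-based centres therefore hold. The clamp grid sits 15 mm in front of the platform centre.

```bash
python3 - <<'E'
from h import *
move([.43,-.2,.47-.163],Rtool(.32+1.6,0,0))
E
```

```text
t [ 34.54 -27.51  -6.59] w [-1.3000e-03 -1.4000e-03 -1.6002e+00] flange [ 0.43 -0.2   0.47] dist 0.446
```

>>> servo_tool --rows '[{"tx": 10, "ty": -8, "tz": -6.5, "wz": -0.3, "hand": 6.8}, {"tx": 34.5, "ty": -27.5, "tz": -6.5, "wz": -1.6, "hand": 6.8}, {"tx": 34.5, "ty": -27.5, "tz": -6.5, "wz": -1.6, "hand": 6.8}, {"tx": 34.5, "ty": -27.5, "tz": -6.5, "wz": -1.6, "hand": 6.8}, {"tx": 34.5, "ty": -27.5, "tz": -6.5, "wz": -1.6, "hand": 6.8}, {"tx": 34.5, "ty": -27.5, "tz": -6.5, "wz": -1.6, "hand": 6.8}, {"tx": 34.5, "ty": -27.5, "tz": -6.5, "wz": -1.6, "hand": 6.8}, {"tx": 34.5, "ty": -27.5, "tz": -6.5, "wz": -1.6, "hand": 6.8}, {"tx": 34.5, "ty": -27.5, "tz": -6.5, "wz": -1.6, "hand": 6.8}, {"tx": 34.5, "ty": -27.5, "tz": -6.5, "wz": -1.6, "hand": 6.8}, {"tx": 34.5, "ty": -27.5, "tz": -6.5, "wz": -1.6, "hand": 6.8}, {"tx": 34.5, "ty": -27.5, "tz": -6.5, "wz": -1.6, "hand": 6.8}]'

```text
invalid input
```

```bash
cat >> h.py <<'E'
yr=-.08; AX=np.array([-.5*np.cos(yr),-.5*np.sin(yr),np.sqrt(.75)])
CR=np.array([.4843,.1696,.1187]);CL=np.array([.4977,.3386,.1203]);RG=Rtool(yr+np.pi,np.pi/6,yr)
KF=np.array([.6342,-.171]);KN=np.array([.5268,-.2633])
E
python3 - <<'E'
from h import *
stat()
move(CR+.09*AX+[0,0,.05],RG)
E
```

```text
t 0.1 p [ 0.1886 -0.5696  0.4036] gp [ 0.1885 -0.5694  0.2406] z [-0.     0.002 -1.   ] j [-1.31  0.09  1.23 -0.    1.82 -0.06] F [-0.9 -0.1 -0.2] gap 0.0876 0.0
t [ 39.66 -65.8    1.7 ] w [-0.7127 -0.1466 -2.6583] flange [0.358 0.18  0.388] dist 0.768
```

>>> servo_tool --rows '[{"tx": 10, "ty": -8, "tz": -6.5, "wx": 0, "wy": 0, "wz": -0.3, "hand": 6.8}, {"tx": 34.5, "ty": -27.5, "tz": -6.5, "wx": 0, "wy": 0, "wz": -1.6, "hand": 6.8}, {"tx": 34.5, "ty": -27.5, "tz": -6.5, "wx": 0, "wy": 0, "wz": -1.6, "hand": 6.8}, {"tx": 34.5, "ty": -27.5, "tz": -6.5, "wx": 0, "wy": 0, "wz": -1.6, "hand": 6.8}, {"tx": 34.5, "ty": -27.5, "tz": -6.5, "wx": 0, "wy": 0, "wz": -1.6, "hand": 6.8}, {"tx": 34.5, "ty": -27.5, "tz": -6.5, "wx": 0, "wy": 0, "wz": -1.6, "hand": 6.8}, {"tx": 34.5, "ty": -27.5, "tz": -6.5, "wx": 0, "wy": 0, "wz": -1.6, "hand": 6.8}, {"tx": 34.5, "ty": -27.5, "tz": -6.5, "wx": 0, "wy": 0, "wz": -1.6, "hand": 6.8}, {"tx": 34.5, "ty": -27.5, "tz": -6.5, "wx": 0, "wy": 0, "wz": -1.6, "hand": 6.8}, {"tx": 34.5, "ty": -27.5, "tz": -6.5, "wx": 0, "wy": 0, "wz": -1.6, "hand": 6.8}, {"tx": 34.5, "ty": -27.5, "tz": -6.5, "wx": 0, "wy": 0, "wz": -1.6, "hand": 6.8}, {"tx": 34.5, "ty": -27.5, "tz": -6.5, "wx": 0, "wy": 0, "wz": -1.6, "hand": 6.8}]'

```text
clock: 1.3
tool_pos: [0.43, -0.1995, 0.4692]
orientation: [-0.0, 0.573, 0.82, -0.0]
wrist_force: [-0.7, 0.0, -0.5]
finger_gap: 0.0679
gripper_force: 0.0
```

```bash
python3 - <<'E'
from h import *
stat()
move(CR+.09*AX+[0,0,.05],RG)
E
```

```text
t 1.3 p [ 0.43   -0.1995  0.4692] gp [ 0.4299 -0.1995  0.3062] z [-0.001  0.    -1.   ] j [-0.51 -0.22  1.41 -0.    1.95 -0.86] F [-0.7  0.  -0.5] gap 0.0679 0.0
t [38.07  6.31  8.16] w [-0.2982 -0.466  -1.1123] flange [0.358 0.18  0.388] dist 0.394
```

>>> servo_tool --rows '[{"tx": 38, "ty": 6.3, "tz": 8.2, "wx": -0.298, "wy": -0.466, "wz": -1.112, "hand": 6.8}, {"tx": 38, "ty": 6.3, "tz": 8.2, "wx": -0.298, "wy": -0.466, "wz": -1.112, "hand": 6.8}, {"tx": 38, "ty": 6.3, "tz": 8.2, "wx": -0.298, "wy": -0.466, "wz": -1.112, "hand": 6.8}, {"tx": 38, "ty": 6.3, "tz": 8.2, "wx": -0.298, "wy": -0.466, "wz": -1.112, "hand": 6.8}, {"tx": 38, "ty": 6.3, "tz": 8.2, "wx": -0.298, "wy": -0.466, "wz": -1.112, "hand": 6.8}, {"tx": 38, "ty": 6.3, "tz": 8.2, "wx": -0.298, "wy": -0.466, "wz": -1.112, "hand": 6.8}, {"tx": 38, "ty": 6.3, "tz": 8.2, "wx": -0.298, "wy": -0.466, "wz": -1.112, "hand": 6.8}, {"tx": 38, "ty": 6.3, "tz": 8.2, "wx": -0.298, "wy": -0.466, "wz": -1.112, "hand": 6.8}, {"tx": 38, "ty": 6.3, "tz": 8.2, "wx": -0.298, "wy": -0.466, "wz": -1.112, "hand": 6.8}, {"tx": 38, "ty": 6.3, "tz": 8.2, "wx": -0.298, "wy": -0.466, "wz": -1.112, "hand": 6.8}, {"tx": 38, "ty": 6.3, "tz": 8.2, "wx": -0.298, "wy": -0.466, "wz": -1.112, "hand": 6.8}]'

```text
clock: 2.4
tool_pos: [0.359, 0.1781, 0.3877]
orientation: [0.259, 0.042, 0.965, -0.011]
wrist_force: [-0.7, -0.2, 0.9]
finger_gap: 0.0681
gripper_force: 0.0
```

```bash
python3 - <<'E'
from h import *
stat()
move(CR+.06*AX,RG);move(CR+.001*AX,RG)
E
```

```text
t 2.4 p [0.359  0.1781 0.3877] gp [0.4403 0.1711 0.2466] z [ 0.498 -0.042 -0.866] j [ 0.49 -0.67  1.92 -0.28  1.44 -1.02] F [-0.7 -0.2  0.9] gap 0.0681 0.0
t [2.58 0.16 7.27] w [-0.0025  0.0003 -0.0056] flange [0.373 0.179 0.312] dist 0.077
t [ 2.58  0.18 13.17] w [-0.0025  0.0003 -0.0056] flange [0.403 0.176 0.261] dist 0.134
```

>>> servo_tool --rows '[{"tx": 2.6, "ty": 0.15, "tz": 7.3, "wx": 0, "wy": 0, "wz": -0.005, "hand": 6.8}, {"tx": 2.6, "ty": 0.15, "tz": 7.3, "wx": 0, "wy": 0, "wz": -0.005, "hand": 6.8}, {"tx": 2.6, "ty": 0.15, "tz": 9, "wx": 0, "wy": 0, "wz": -0.005, "hand": 6.8}, {"tx": 2.6, "ty": 0.15, "tz": 11, "wx": 0, "wy": 0, "wz": -0.005, "hand": 6.8}, {"tx": 2.6, "ty": 0.15, "tz": 12.5, "wx": 0, "wy": 0, "wz": -0.005, "hand": 6.8}, {"tx": 2.6, "ty": 0.15, "tz": 13.2, "wx": 0, "wy": 0, "wz": -0.005, "hand": 6.8}, {"tx": 2.6, "ty": 0.15, "tz": 13.2, "wx": 0, "wy": 0, "wz": -0.005, "hand": 6.8}]'

```text
clock: 3.1
tool_pos: [0.403, 0.1751, 0.2596]
orientation: [0.258, 0.039, 0.965, -0.012]
wrist_force: [-0.4, -0.3, -0.3]
finger_gap: 0.0681
gripper_force: 0.0
```

```bash
python3 - <<'E'
from h import *
stat();p,R,o=cur();print(R.inv().apply(CR-p-R.apply([0,0,.163])))
ims=[r.read_camera(n) for n in("side","top")]
b=np.hstack([cv2.resize(ims[0][90:250,200:330],(380,468)),cv2.resize(ims[1][160:330,180:330],(413,468))])
cv2.imwrite("pics/grasp1.png",b[:,:,::-1])
E
```

```text
t 3.1 p [0.403  0.1751 0.2596] gp [0.4841 0.168  0.1183] z [ 0.497 -0.044 -0.867] j [ 0.43 -0.55  2.08 -0.27  1.17 -1.01] F [-0.4 -0.3 -0.3] gap 0.0681 0.0
[-0.00028587  0.00162644 -0.00027251]
```

View pics/grasp1.png

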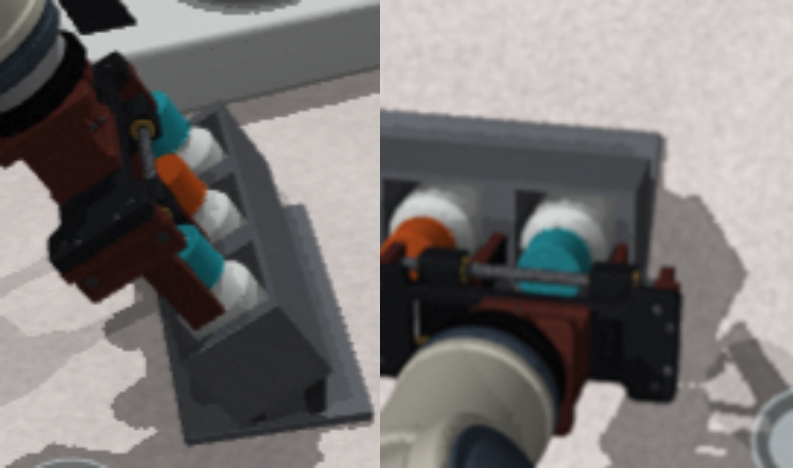

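The cyan cap sits between the open fingers: near finger at (190,290) in the left half, cap at (550,260) in the right half. The orange bottle is clear. Closing.

>>> servo_tool --rows '[{"tx": 0, "ty": 0, "tz": 0, "wx": 0, "wy": 0, "wz": 0, "hand": 3.0}, {"tx": 0, "ty": 0, "tz": 0, "wx": 0, "wy": 0, "wz": 0, "hand": 3.0}, {"tx": 0, "ty": 0, "tz": 0, "wx": 0, "wy": 0, "wz": 0, "hand": 3.0}, {"tx": 0, "ty": 0, "tz": 0, "wx": 0, "wy": 0, "wz": 0, "hand": 3.0}, {"tx": 0, "ty": 0, "tz": 0, "wx": 0, "wy": 0, "wz": 0, "hand": 3.0}, {"tx": 0, "ty": 0, "tz": 0, "wx": 0, "wy": 0, "wz": 0, "hand": 3.0}]'

```text
clock: 3.8
tool_pos: [0.4025, 0.1765, 0.2607]
orientation: [0.259, 0.037, 0.965, -0.011]
wrist_force: [-2.1, -0.6, 3.4]
finger_gap: 0.0396
gripper_force: 30.0
```

>>> servo_tool --rows '[{"tx": 0, "ty": 0, "tz": -1, "wx": 0, "wy": 0, "wz": 0, "hand": 3.0}, {"tx": 0, "ty": 0, "tz": -2.5, "wx": 0, "wy": 0, "wz": 0, "hand": 3.0}, {"tx": 0, "ty": 0, "tz": -4.5, "wx": 0, "wy": 0, "wz": 0, "hand": 3.0}, {"tx": 0, "ty": 0, "tz": -6.5, "wx": 0, "wy": 0, "wz": 0, "hand": 3.0}, {"tx": 0, "ty": 0, "tz": -8.5, "wx": 0, "wy": 0, "wz": 0, "hand": 3.0}, {"tx": 0, "ty": 0, "tz": -10.5, "wx": 0, "wy": 0, "wz": 0, "hand": 3.0}, {"tx": 0, "ty": 0, "tz": -12, "wx": 0, "wy": 0, "wz": 0, "hand": 3.0}, {"tx": 0, "ty": 0, "tz": -12, "wx": 0, "wy": 0, "wz": 0, "hand": 3.0}]'

```text
clock: 4.6
tool_pos: [0.342, 0.1816, 0.3661]
orientation: [0.26, 0.037, 0.965, -0.011]
wrist_force: [0.6, 0.2, -2.8]
finger_gap: 0.0397
gripper_force: 30.0
```

```bash
python3 - <<'E'
from h import *
stat()
ys=-.077
for yaw in(ys+np.pi,ys+np.pi/2): move([.45,-.03,.36],Rtool(yaw,0,0)); move([*KF,.33],Rtool(yaw,0,0))
E
```

```text
t 4.6 p [0.342  0.1816 0.3661] gp [0.4236 0.1751 0.2252] z [ 0.501 -0.04  -0.865] j [ 0.52 -0.72  1.99 -0.29  1.43 -0.99] F [ 0.6  0.2 -2.8] gap 0.0397 30.0
t [-18.6  -20.28  -7.31] w [-0.0011  0.5263 -0.    ] flange [ 0.45  -0.03   0.523] dist 0.285
t [-33.9  -32.91   5.06] w [-0.0011  0.5263 -0.    ] flange [ 0.634 -0.171  0.493] dist 0.475
t [-18.6  -20.28  -7.31] w [0.4116 0.4134 1.5311] flange [ 0.45  -0.03   0.523] dist 0.285
t [-33.9  -32.91   5.06] w [0.4116 0.4134 1.5311] flange [ 0.634 -0.171  0.493] dist 0.475
```

>>> servo_tool --rows '[{"tx": -6, "ty": -6.5, "tz": -3.5, "wx": 0, "wy": 0.13, "wz": 0, "hand": 3.0}, {"tx": -9, "ty": -10, "tz": -7.3, "wx": 0, "wy": 0.26, "wz": 0, "hand": 3.0}, {"tx": -12, "ty": -13, "tz": -7.3, "wx": 0, "wy": 0.4, "wz": 0, "hand": 3.0}, {"tx": -15.3, "ty": -16.7, "tz": -7.3, "wx": 0, "wy": 0.526, "wz": 0, "hand": 3.0}, {"tx": -18.6, "ty": -20.3, "tz": -7.3, "wx": 0, "wy": 0.526, "wz": 0, "hand": 3.0}, {"tx": -21.7, "ty": -22.8, "tz": -4.8, "wx": 0, "wy": 0.526, "wz": 0, "hand": 3.0}, {"tx": -24.7, "ty": -25.3, "tz": -2.3, "wx": 0, "wy": 0.526, "wz": 0, "hand": 3.0}, {"tx": -27.8, "ty": -27.8, "tz": 0.2, "wx": 0, "wy": 0.526, "wz": 0, "hand": 3.0}, {"tx": -30.9, "ty": -30.4, "tz": 2.7, "wx": 0, "wy": 0.526, "wz": 0, "hand": 3.0}, {"tx": -33.9, "ty": -32.9, "tz": 5.1, "wx": 0, "wy": 0.526, "wz": 0, "hand": 3.0}, {"tx": -33.9, "ty": -32.9, "tz": 5.1, "wx": 0, "wy": 0.526, "wz": 0, "hand": 3.0}, {"tx": -33.9, "ty": -32.9, "tz": 5.1, "wx": 0, "wy": 0.526, "wz": 0, "hand": 3.0}]'

```text
clock: 5.8
tool_pos: [0.6376, -0.1738, 0.4847]
orientation: [-0.005, 0.04, 0.999, -0.0]
wrist_force: [-0.4, -0.1, -3.3]
finger_gap: 0.0396
gripper_force: 30.0
```

```bash
python3 - <<'E'
from h import *
ys=-.077
stat();move([*KF,.205],Rtool(ys+np.pi,0,0))
ims=[r.read_camera(n) for n in("side","top")]
for n,im in zip(("side","top"),ims): cv2.imwrite(f"pics/hov1_{n}.png",im[:,:,::-1])
b=np.hstack([cv2.resize(ims[0][150:400,290:500],(420,500)),cv2.resize(ims[1][70:290,390:550],(364,500))])
cv2.imwrite("pics/hov1.png",b[:,:,::-1])
E
```

```text
t 5.8 p [ 0.6376 -0.1738  0.4847] gp [ 0.6361 -0.1739  0.3217] z [-0.009 -0.001 -1.   ] j [-0.32  0.31  0.84 -0.    2.   -1.81] F [-0.4 -0.1 -3.3] gap 0.0396 30.0
t [ 0.25  0.27 11.67] w [-0.0014 -0.0093 -0.0036] flange [ 0.634 -0.171  0.368] dist 0.117
```

View pics/hov1.png

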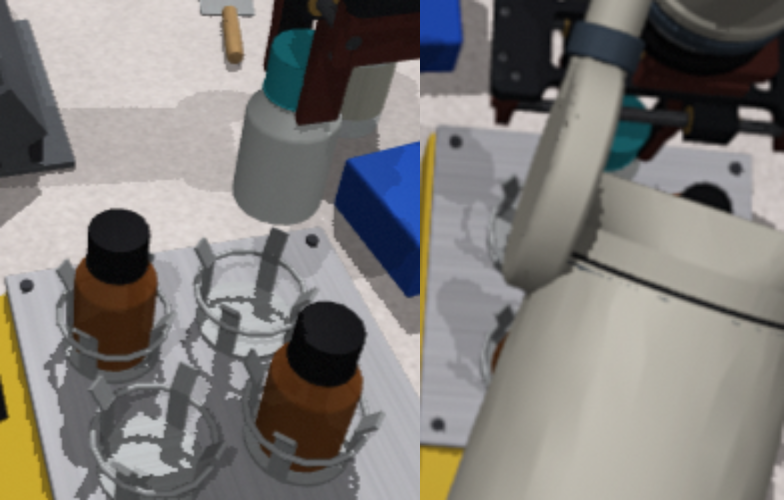

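The bottle is upright in the grip, with its cap at (295,70) and base at (278,190) in the left half. It hovers above the far empty clamp at about (248,300), which sits between the ambers.

>>> servo_tool --rows '[{"tx": 0.25, "ty": 0.27, "tz": 2, "wx": 0, "wy": -0.009, "wz": -0.004, "hand": 3.0}, {"tx": 0.25, "ty": 0.27, "tz": 4, "wx": 0, "wy": -0.009, "wz": -0.004, "hand": 3.0}, {"tx": 0.25, "ty": 0.27, "tz": 6, "wx": 0, "wy": -0.009, "wz": -0.004, "hand": 3.0}, {"tx": 0.25, "ty": 0.27, "tz": 7, "wx": 0, "wy": -0.009, "wz": -0.004, "hand": 3.0}, {"tx": 0.25, "ty": 0.27, "tz": 7, "wx": 0, "wy": -0.009, "wz": -0.004, "hand": 3.0}]'

```text
clock: 6.4
tool_pos: [0.6319, -0.1676, 0.4198]
orientation: [0.003, 0.037, 0.999, -0.001]
wrist_force: [-0.7, -1.2, -3.2]
finger_gap: 0.0395
gripper_force: 30.0
```

```bash
python3 - <<'E'
from h import *
ys=-.077
stat();move([*KF,.193],Rtool(ys+np.pi,0,0))
im=r.read_camera("side")
cv2.imwrite("pics/low1_side.png",im[:,:,::-1])
c=blobs(im,(82,60,30),(105,255,255),(330,150,480,330));print(c)
p,R,o=cur();print("proj cap c (gp)",proj("side",p+R.apply([0,0,.163])))
cv2.imwrite("pics/low1.png",cv2.resize(im[180:340,350:500],(600,600))[:,:,::-1])
E
```

```text
t 6.4 p [ 0.6319 -0.1676  0.4198] gp [ 0.6327 -0.168   0.2568] z [ 0.005 -0.003 -1.   ] j [-0.31  0.24  1.04 -0.    1.86 -1.81] F [-0.7 -1.2 -3.2] gap 0.0395 30.0
t [-0.22 -0.31  6.38] w [-0.0023  0.0054  0.0036] flange [ 0.634 -0.171  0.356] dist 0.064
[(array([419.7, 224.5]), np.int32(588), array([23, 39], dtype=int32))]
proj cap c (gp) [427.42660677 223.02197372]
```

View pics/low1.png

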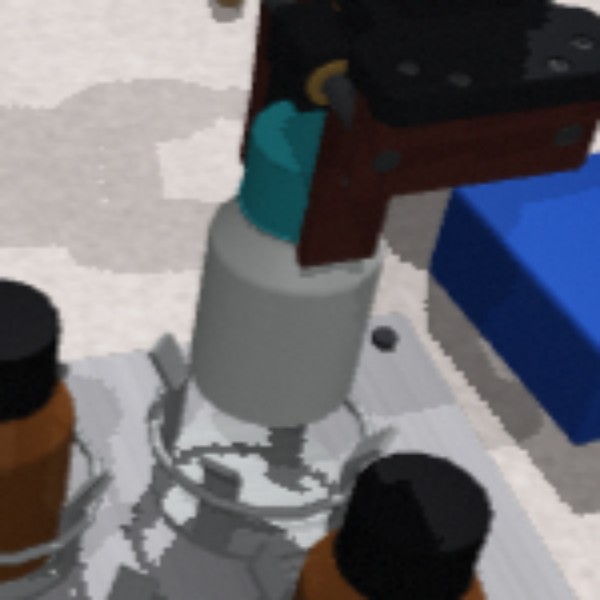

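The bottle hangs centred over the clamp ring, base at (285,400) over the ring at (265,440). I'll let it settle and read again before the final correction.

>>> servo_tool --rows '[{"tx": 0, "ty": 0, "tz": 0, "wx": 0, "wy": 0, "wz": 0, "hand": 3.0}, {"tx": 0, "ty": 0, "tz": 0, "wx": 0, "wy": 0, "wz": 0, "hand": 3.0}]'

```text
clock: 6.65
tool_pos: [0.6324, -0.1683, 0.4226]
orientation: [0.005, 0.037, 0.999, -0.002]
wrist_force: [1.3, 0.3, -1.9]
finger_gap: 0.0394
gripper_force: 30.0
```

```bash
python3 - <<'E'
from h import *
ys=-.077
stat();move([*KF,.193],Rtool(ys+np.pi,0,0))
ims={n:r.read_camera(n) for n in("side","top")};stat()
im=ims["side"]
# white bottle silhouette edges, rows of body, vs projected body axis
g=cv2.cvtColor(im,cv2.COLOR_RGB2HSV)
p,R,o=cur();gp=p+R.apply([0,0,.163])
for d in(.04,.05,.06):
    P=gp-[0,0,d];q=proj("side",P);y=int(round(q[1]));row=im[y,375:470].astype(int).sum(1);e=np.diff(row);print(q.round(1),"strong edges",[(375+i,int(e[i])) for i in np.argsort(-abs(e))[:6]], "halfwidth",.028*481/np.linalg.norm(P-ray("side",q)[0]))
E
```

```text
t 6.65 p [ 0.6324 -0.1683  0.4226] gp [ 0.634  -0.169   0.2596] z [ 0.01  -0.004 -1.   ] j [-0.31  0.24  1.03 -0.    1.86 -1.81] F [ 1.3  0.3 -1.9] gap 0.0394 30.0
t [-0.13 -0.23  6.66] w [-0.0035  0.0098  0.0029] flange [ 0.634 -0.171  0.356] dist 0.067
t 6.75 p [ 0.6325 -0.1684  0.4219] gp [ 0.634  -0.1691  0.2589] z [ 0.009 -0.004 -1.   ] j [-0.31  0.24  1.03 -0.    1.86 -1.81] F [-0.3 -0.8 -2.3] gap 0.0393 30.0
[423.4 246.2] strong edges [(np.int64(425), -300), (np.int64(402), -266), (np.int64(445), 224), (np.int64(444), 151), (np.int64(458), -118), (np.int64(447), -113)] halfwidth 21.169952821098853
[422.3 251.7] strong edges [(np.int64(456), -323), (np.int64(401), -261), (np.int64(446), 176), (np.int64(445), 79), (np.int64(457), -77), (np.int64(402), -71)] halfwidth 20.945135644103786
[421.1 257.1] strong edges [(np.int64(400), -201), (np.int64(456), -198), (np.int64(401), -162), (np.int64(445), 137), (np.int64(460), -112), (np.int64(444), 105)] halfwidth 20.72242445524764
```

>>> servo_tool --rows '[{"tx": 0.0, "ty": -0.2, "tz": 1, "wx": 0, "wy": 0.01, "wz": 0, "hand": 3.0}, {"tx": 0.0, "ty": -0.2, "tz": 2, "wx": 0, "wy": 0.01, "wz": 0, "hand": 3.0}, {"tx": 0.0, "ty": -0.2, "tz": 3, "wx": 0, "wy": 0.01, "wz": 0, "hand": 3.0}, {"tx": 0.0, "ty": -0.2, "tz": 4, "wx": 0, "wy": 0.01, "wz": 0, "hand": 3.0}, {"tx": 0.0, "ty": -0.2, "tz": 5, "wx": 0, "wy": 0.01, "wz": 0, "hand": 3.0}, {"tx": 0.0, "ty": -0.2, "tz": 5.6, "wx": 0, "wy": 0.01, "wz": 0, "hand": 3.0}, {"tx": 0.0, "ty": -0.2, "tz": 6.0, "wx": 0, "wy": 0.01, "wz": 0, "hand": 3.0}, {"tx": 0.0, "ty": -0.2, "tz": 6.0, "wx": 0, "wy": 0.01, "wz": 0, "hand": 3.0}]'

```text
clock: 7.55
tool_pos: [0.6328, -0.1706, 0.36]
orientation: [-0.002, 0.037, 0.999, -0.001]
wrist_force: [0.5, 1.5, -2.3]
finger_gap: 0.0395
gripper_force: 30.0
```

```bash
python3 - <<'E'
from h import *
stat()
E
```

```text
t 7.55 p [ 0.6328 -0.1706  0.36  ] gp [ 0.6322 -0.171   0.197 ] z [-0.004 -0.002 -1.   ] j [-0.31  0.24  1.15 -0.    1.76 -1.81] F [ 0.5  1.5 -2.3] gap 0.0395 30.0
```

>>> servo_tool --rows '[{"tx": 0, "ty": 0, "tz": 0.15, "wx": 0, "wy": 0, "wz": 0, "hand": 3.0}, {"tx": 0, "ty": 0, "tz": 0.3, "wx": 0, "wy": 0, "wz": 0, "hand": 3.0}, {"tx": 0, "ty": 0, "tz": 0.3, "wx": 0, "wy": 0, "wz": 0, "hand": 3.0}]'

```text
clock: 7.85
tool_pos: [0.6328, -0.1707, 0.3579]
orientation: [-0.001, 0.037, 0.999, -0.001]
wrist_force: [-0.6, 0.3, -2.8]
finger_gap: 0.0396
gripper_force: 30.0
```

>>> servo_tool --rows '[{"tx": 0, "ty": 0, "tz": 0.15, "wx": 0, "wy": 0, "wz": 0, "hand": 3.0}, {"tx": 0, "ty": 0, "tz": 0.3, "wx": 0, "wy": 0, "wz": 0, "hand": 3.0}, {"tx": 0, "ty": 0, "tz": 0.3, "wx": 0, "wy": 0, "wz": 0, "hand": 3.0}]'

```text
clock: 8.15
tool_pos: [0.6328, -0.1706, 0.3574]
orientation: [0.0, 0.037, 0.999, -0.002]
wrist_force: [-0.1, 1.0, 5.8]
finger_gap: 0.0397
gripper_force: 30.0
```

Contact at 0.357, which matches the floor height. Releasing and retreating.

>>> servo_tool --rows '[{"tx": 0, "ty": 0, "tz": -0.1, "wx": 0, "wy": 0, "wz": 0, "hand": 6.8}, {"tx": 0, "ty": 0, "tz": -0.1, "wx": 0, "wy": 0, "wz": 0, "hand": 6.8}, {"tx": 0, "ty": 0, "tz": -0.1, "wx": 0, "wy": 0, "wz": 0, "hand": 6.8}, {"tx": 0, "ty": 0, "tz": -0.1, "wx": 0, "wy": 0, "wz": 0, "hand": 6.8}, {"tx": 0, "ty": 0, "tz": -2, "wx": 0, "wy": 0, "wz": 0, "hand": 6.8}, {"tx": 0, "ty": 0, "tz": -5, "wx": 0, "wy": 0, "wz": 0, "hand": 6.8}, {"tx": 0, "ty": 0, "tz": -10, "wx": 0, "wy": 0, "wz": 0, "hand": 6.8}, {"tx": 0, "ty": 0, "tz": -11, "wx": 0, "wy": 0, "wz": 0, "hand": 6.8}, {"tx": 0, "ty": 0, "tz": -11, "wx": 0, "wy": 0, "wz": 0, "hand": 6.8}]'

```text
clock: 9.05
tool_pos: [0.6329, -0.1703, 0.468]
orientation: [0.001, 0.037, 0.999, -0.002]
wrist_force: [-0.5, 0.6, -0.4]
finger_gap: 0.0679
gripper_force: 0.0
```

```bash
python3 - <<'E'
from h import *
stat()
move([.45,-.03,.36],Rtool(yr+np.pi,.2,yr))
move(CL+.11*AX+[0,0,.05],RG)
im=r.read_camera("side");cv2.imwrite("pics/set1_side.png",im[:,:,::-1])
c=blobs(im,(82,60,30),(105,255,255),(330,150,480,330));print(c,proj("side",[*KF,.193]))
E
```

```text
t 9.05 p [ 0.6329 -0.1703  0.468 ] gp [ 0.6333 -0.171   0.305 ] z [ 0.002 -0.004 -1.   ] j [-0.31  0.27  0.92 -0.    1.95 -1.81] F [-0.5  0.6 -0.4] gap 0.0679 0.0
t [22.5  12.63 -5.29] w [-0.0036 -0.1972  0.0062] flange [ 0.418 -0.027  0.52 ] dist 0.263
t [30.92 49.85  5.83] w [-0.0026 -0.5208  0.0068] flange [0.362 0.35  0.407] dist 0.59
[(array([421.2, 262.1]), np.int32(1018), array([35, 37], dtype=int32))] [421.28209967 261.23173549]
```

Bottle 1 stands where predicted: cap blob at (421,262) against (421.3,261.2). On to the second one.

>>> servo_tool --rows '[{"tx": 30.9, "ty": 49.9, "tz": 5.8, "wx": 0, "wy": -0.521, "wz": 0.007, "hand": 6.8}, {"tx": 30.9, "ty": 49.9, "tz": 5.8, "wx": 0, "wy": -0.521, "wz": 0.007, "hand": 6.8}, {"tx": 30.9, "ty": 49.9, "tz": 5.8, "wx": 0, "wy": -0.521, "wz": 0.007, "hand": 6.8}, {"tx": 30.9, "ty": 49.9, "tz": 5.8, "wx": 0, "wy": -0.521, "wz": 0.007, "hand": 6.8}, {"tx": 30.9, "ty": 49.9, "tz": 5.8, "wx": 0, "wy": -0.521, "wz": 0.007, "hand": 6.8}, {"tx": 30.9, "ty": 49.9, "tz": 5.8, "wx": 0, "wy": -0.521, "wz": 0.007, "hand": 6.8}, {"tx": 30.9, "ty": 49.9, "tz": 5.8, "wx": 0, "wy": -0.521, "wz": 0.007, "hand": 6.8}, {"tx": 30.9, "ty": 49.9, "tz": 5.8, "wx": 0, "wy": -0.521, "wz": 0.007, "hand": 6.8}, {"tx": 30.9, "ty": 49.9, "tz": 5.8, "wx": 0, "wy": -0.521, "wz": 0.007, "hand": 6.8}, {"tx": 30.9, "ty": 49.9, "tz": 5.8, "wx": 0, "wy": -0.521, "wz": 0.007, "hand": 6.8}, {"tx": 30.9, "ty": 49.9, "tz": 5.8, "wx": 0, "wy": -0.521, "wz": 0.007, "hand": 6.8}, {"tx": 30.9, "ty": 49.9, "tz": 5.8, "wx": 0, "wy": -0.521, "wz": 0.007, "hand": 6.8}]'

```text
clock: 10.3
tool_pos: [0.3599, 0.352, 0.4026]
orientation: [0.255, 0.038, 0.966, -0.012]
wrist_force: [0.2, -0.2, 0.6]
finger_gap: 0.0681
gripper_force: 0.0
```

>>> servo_tool --rows '[{"tx": 0, "ty": 0, "tz": 0, "wx": 0, "wy": 0, "wz": 0, "hand": 6.8}, {"tx": 0, "ty": 0, "tz": 0, "wx": 0, "wy": 0, "wz": 0, "hand": 6.8}, {"tx": 0, "ty": 0, "tz": 0, "wx": 0, "wy": 0, "wz": 0, "hand": 6.8}]'

```text
clock: 10.6
tool_pos: [0.3623, 0.3493, 0.4048]
orientation: [0.256, 0.039, 0.966, -0.012]
wrist_force: [-0.5, -0.5, -0.1]
finger_gap: 0.068
gripper_force: 0.0
```

```bash
python3 - <<'E'
from h import *
stat()
move(CL+.06*AX,RG);move(CL+.001*AX,RG)
E
```

```text
t 10.6 p [0.3623 0.3493 0.4048] gp [0.4426 0.3423 0.2632] z [ 0.493 -0.043 -0.869] j [ 0.83 -0.31  1.64 -0.41  1.48 -0.69] F [-0.5 -0.5 -0.1] gap 0.068 0.0
t [2.4  0.05 9.15] w [-0.0035 -0.0063  0.    ] flange [0.387 0.348 0.313] dist 0.095
t [ 2.37  0.07 15.05] w [-0.0035 -0.0063  0.    ] flange [0.416 0.345 0.262] dist 0.152
```

>>> servo_tool --rows '[{"tx": 1.2, "ty": 0.05, "tz": 4.6, "wx": 0, "wy": -0.006, "wz": 0, "hand": 6.8}, {"tx": 2.4, "ty": 0.05, "tz": 9, "wx": 0, "wy": -0.006, "wz": 0, "hand": 6.8}, {"tx": 2.4, "ty": 0.05, "tz": 9.2, "wx": 0, "wy": -0.006, "wz": 0, "hand": 6.8}, {"tx": 2.4, "ty": 0.05, "tz": 11, "wx": 0, "wy": -0.006, "wz": 0, "hand": 6.8}, {"tx": 2.4, "ty": 0.05, "tz": 13, "wx": 0, "wy": -0.006, "wz": 0, "hand": 6.8}, {"tx": 2.4, "ty": 0.05, "tz": 14.5, "wx": 0, "wy": -0.006, "wz": 0, "hand": 6.8}, {"tx": 2.4, "ty": 0.05, "tz": 15, "wx": 0, "wy": -0.006, "wz": 0, "hand": 6.8}, {"tx": 2.4, "ty": 0.05, "tz": 15, "wx": 0, "wy": -0.006, "wz": 0, "hand": 6.8}]'

```text
clock: 11.4
tool_pos: [0.4155, 0.3456, 0.2642]
orientation: [0.259, 0.039, 0.965, -0.011]
wrist_force: [-0.5, 0.6, 0.2]
finger_gap: 0.0682
gripper_force: 0.0
```

>>> servo_tool --rows '[{"tx": 0, "ty": 0, "tz": 0, "wx": 0, "wy": 0, "wz": 0, "hand": 3.0}, {"tx": 0, "ty": 0, "tz": 0, "wx": 0, "wy": 0, "wz": 0, "hand": 3.0}, {"tx": 0, "ty": 0, "tz": 0, "wx": 0, "wy": 0, "wz": 0, "hand": 3.0}, {"tx": 0, "ty": 0, "tz": 0, "wx": 0, "wy": 0, "wz": 0, "hand": 3.0}, {"tx": 0, "ty": 0, "tz": 0, "wx": 0, "wy": 0, "wz": 0, "hand": 3.0}, {"tx": 0, "ty": 0, "tz": 0, "wx": 0, "wy": 0, "wz": 0, "hand": 3.0}]'

```text
clock: 12.0
tool_pos: [0.415, 0.3461, 0.2646]
orientation: [0.259, 0.039, 0.965, -0.011]
wrist_force: [-2.4, -0.3, 3.2]
finger_gap: 0.0396
gripper_force: 30.0
```

```bash
python3 - <<'E'
from h import *
stat();p,R,o=cur();print(R.inv().apply(CL-p-R.apply([0,0,.163])))
E
```

```text
t 12.0 p [0.415  0.3461 0.2646] gp [0.4964 0.3394 0.1235] z [ 0.499 -0.041 -0.865] j [ 0.75 -0.2   1.8  -0.41  1.2  -0.66] F [-2.4 -0.3  3.2] gap 0.0396 30.0
[ 0.00045232 -0.0007402   0.00342347]
```

>>> servo_tool --rows '[{"tx": 0, "ty": 0, "tz": -1, "wx": 0, "wy": 0, "wz": 0, "hand": 3.0}, {"tx": 0, "ty": 0, "tz": -2.5, "wx": 0, "wy": 0, "wz": 0, "hand": 3.0}, {"tx": 0, "ty": 0, "tz": -4.5, "wx": 0, "wy": 0, "wz": 0, "hand": 3.0}, {"tx": 0, "ty": 0, "tz": -6.5, "wx": 0, "wy": 0, "wz": 0, "hand": 3.0}, {"tx": 0, "ty": 0, "tz": -8.5, "wx": 0, "wy": 0, "wz": 0, "hand": 3.0}, {"tx": 0, "ty": 0, "tz": -10.5, "wx": 0, "wy": 0, "wz": 0, "hand": 3.0}, {"tx": 0, "ty": 0, "tz": -12, "wx": 0, "wy": 0, "wz": 0, "hand": 3.0}, {"tx": 0, "ty": 0, "tz": -12, "wx": 0, "wy": 0, "wz": 0, "hand": 3.0}, {"tx": 0, "ty": 0, "tz": -12, "wx": 0, "wy": 0, "wz": 0, "hand": 3.0}]'

```text
clock: 12.9
tool_pos: [0.3551, 0.3511, 0.3674]
orientation: [0.259, 0.039, 0.965, -0.011]
wrist_force: [0.3, 0.2, -3.6]
finger_gap: 0.0395
gripper_force: 30.0
```

```bash
python3 - <<'E'
from h import *
stat()
ys=-.077
move([.46,.1,.34],Rtool(ys+np.pi,0,0)); move([*KN,.33],Rtool(ys+np.pi,0,0))
E
```

```text
t 12.9 p [0.3551 0.3511 0.3674] gp [0.4363 0.3443 0.2263] z [ 0.498 -0.041 -0.866] j [ 0.85 -0.32  1.72 -0.42  1.43 -0.65] F [ 0.3  0.2 -3.6] gap 0.0395 30.0
t [-17.57 -24.2   -5.47] w [-0.0022  0.5237 -0.0031] flange [0.46  0.1   0.503] dist 0.304
t [-25.34 -59.87   0.22] w [-0.0022  0.5237 -0.0031] flange [ 0.527 -0.263  0.493] dist 0.65
```

>>> servo_tool --rows '[{"tx": -2, "ty": 0, "tz": -3.5, "wx": 0, "wy": 0, "wz": 0, "hand": 3.0}, {"tx": -5, "ty": -1, "tz": -8, "wx": 0, "wy": 0.1, "wz": 0, "hand": 3.0}, {"tx": -8, "ty": -4, "tz": -9, "wx": 0, "wy": 0.2, "wz": 0, "hand": 3.0}, {"tx": -11, "ty": -8, "tz": -9, "wx": 0, "wy": 0.3, "wz": 0, "hand": 3.0}, {"tx": -13, "ty": -12, "tz": -8, "wx": 0, "wy": 0.42, "wz": 0, "hand": 3.0}, {"tx": -15, "ty": -16, "tz": -7, "wx": 0, "wy": 0.524, "wz": -0.003, "hand": 3.0}, {"tx": -16.3, "ty": -20, "tz": -6, "wx": 0, "wy": 0.524, "wz": -0.003, "hand": 3.0}, {"tx": -17.6, "ty": -24.2, "tz": -5.5, "wx": 0, "wy": 0.524, "wz": -0.003, "hand": 3.0}, {"tx": -18.5, "ty": -28.5, "tz": -4.8, "wx": 0, "wy": 0.524, "wz": -0.003, "hand": 3.0}, {"tx": -19.4, "ty": -33, "tz": -4.1, "wx": 0, "wy": 0.524, "wz": -0.003, "hand": 3.0}, {"tx": -20.3, "ty": -37, "tz": -3.4, "wx": 0, "wy": 0.524, "wz": -0.003, "hand": 3.0}, {"tx": -20.3, "ty": -37, "tz": -3.4, "wx": 0, "wy": 0.524, "wz": -0.003, "hand": 3.0}]'

```text
clock: 14.1
tool_pos: [0.4847, -0.0351, 0.4967]
orientation: [-0.002, 0.043, 0.999, -0.002]
wrist_force: [-0.1, 0.7, -2.7]
finger_gap: 0.0394
gripper_force: 30.0
```

```bash
python3 - <<'E'
from h import *
stat()
ys=-.077
move([*KN,.33],Rtool(ys+np.pi,0,0))
E
```

```text
t 14.1 p [ 0.4847 -0.0351  0.4967] gp [ 0.4841 -0.0357  0.3337] z [-0.004 -0.003 -1.   ] j [-0.14 -0.17  1.32 -0.    1.99 -1.63] F [-0.1  0.7 -2.7] gap 0.0394 30.0
t [ -6.15 -22.37   0.43] w [-0.0038 -0.0033 -0.0085] flange [ 0.527 -0.263  0.493] dist 0.232
```

>>> servo_tool --rows '[{"tx": -1.2, "ty": -4.5, "tz": 0.1, "wx": 0, "wy": 0, "wz": 0, "hand": 3.0}, {"tx": -2.5, "ty": -9, "tz": 0.1, "wx": 0, "wy": 0, "wz": -0.008, "hand": 3.0}, {"tx": -3.7, "ty": -13.5, "tz": 0.1, "wx": 0, "wy": 0, "wz": -0.008, "hand": 3.0}, {"tx": -5, "ty": -18, "tz": 0.1, "wx": 0, "wy": 0, "wz": -0.008, "hand": 3.0}, {"tx": -6.1, "ty": -22.4, "tz": 0.1, "wx": 0, "wy": 0, "wz": -0.008, "hand": 3.0}, {"tx": -6.1, "ty": -22.4, "tz": 2, "wx": 0, "wy": 0, "wz": -0.008, "hand": 3.0}, {"tx": -6.1, "ty": -22.4, "tz": 4.5, "wx": 0, "wy": 0, "wz": -0.008, "hand": 3.0}, {"tx": -6.1, "ty": -22.4, "tz": 7, "wx": 0, "wy": 0, "wz": -0.008, "hand": 3.0}, {"tx": -6.1, "ty": -22.4, "tz": 7, "wx": 0, "wy": 0, "wz": -0.008, "hand": 3.0}, {"tx": -6.1, "ty": -22.4, "tz": 7, "wx": 0, "wy": 0, "wz": -0.008, "hand": 3.0}, {"tx": -6.1, "ty": -22.4, "tz": 7, "wx": 0, "wy": 0, "wz": -0.008, "hand": 3.0}]'

```text
clock: 15.2
tool_pos: [0.5271, -0.2584, 0.4314]
orientation: [0.001, 0.035, 0.999, -0.001]
wrist_force: [-0.4, -0.1, -2.2]
finger_gap: 0.0398
gripper_force: 30.0
```

```bash
python3 - <<'E'
from h import *
ys=-.077
im=r.read_camera("side");cv2.imwrite("pics/low2_side.png",im[:,:,::-1])
stat();move([*KN,.197],Rtool(ys+np.pi,0,0))
p,R,o=cur();gp=p+R.apply([0,0,.163])
for d in(.04,.05,.06):
    P=gp-[0,0,d];q=proj("side",P);y=int(round(q[1]));x0=int(q[0])-45;row=im[y,x0:x0+90].astype(int).sum(1);e=np.diff(row);print(q.round(1),"edges",[(int(x0+i),int(e[i])) for i in np.argsort(-abs(e))[:7]],"hw",.028*481/np.linalg.norm(P-ray("side",q)[0]))
y0,x0=int(proj("side",gp)[1])-50,int(proj("side",gp)[0])-75
cv2.imwrite("pics/low2.png",cv2.resize(im[y0:y0+150,x0:x0+150],(500,500))[:,:,::-1])
E
```

```text
t 15.25 p [ 0.527  -0.2585  0.4317] gp [ 0.5275 -0.259   0.2687] z [ 0.003 -0.003 -1.   ] j [-0.51  0.06  1.21 -0.    1.86 -2.01] F [ 0.   0.4 -1.9] gap 0.0397 30.0
t [ 0.01 -0.46  7.17] w [-0.0032  0.0028  0.0072] flange [ 0.527 -0.263  0.36 ] dist 0.072
[371.7 313.2] edges [(345, 120), (359, -108), (370, -89), (346, 76), (409, 62), (408, 59), (327, -56)] hw 24.972206047198807
[371.  318.8] edges [(370, -219), (392, 176), (393, 146), (326, -144), (395, -144), (369, -125), (345, 110)] hw 24.613540653649768
[370.3 324.3] edges [(325, -254), (345, 97), (338, -86), (372, -76), (392, -74), (380, 68), (344, 66)] hw 24.262020848108452
```

View pics/low2.png

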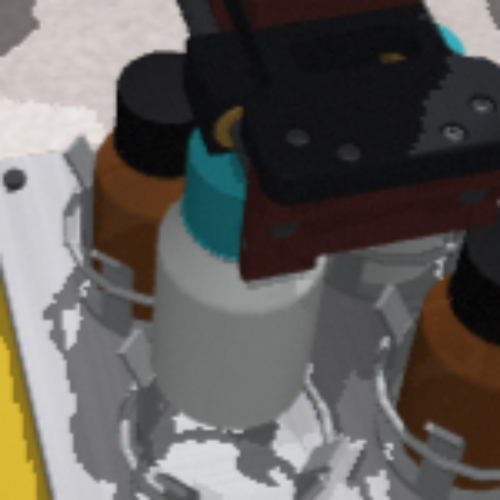

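The bottle sits over the near clamp, base at (230,410) in the crop. The tool reading says it's 4.6 mm off in y, so I'll correct that and lower.

>>> servo_tool --rows '[{"tx": 0, "ty": -0.46, "tz": 0, "wx": 0, "wy": 0, "wz": 0.007, "hand": 3.0}, {"tx": 0, "ty": -0.46, "tz": 1.5, "wx": 0, "wy": 0, "wz": 0.007, "hand": 3.0}, {"tx": 0, "ty": -0.46, "tz": 2.5, "wx": 0, "wy": 0, "wz": 0.007, "hand": 3.0}, {"tx": 0, "ty": -0.46, "tz": 3.5, "wx": 0, "wy": 0, "wz": 0.007, "hand": 3.0}, {"tx": 0, "ty": -0.46, "tz": 4.5, "wx": 0, "wy": 0, "wz": 0.007, "hand": 3.0}, {"tx": 0, "ty": -0.46, "tz": 5.5, "wx": 0, "wy": 0, "wz": 0.007, "hand": 3.0}, {"tx": 0, "ty": -0.46, "tz": 6.3, "wx": 0, "wy": 0, "wz": 0.007, "hand": 3.0}, {"tx": 0, "ty": -0.46, "tz": 6.6, "wx": 0, "wy": 0, "wz": 0.007, "hand": 3.0}, {"tx": 0, "ty": -0.46, "tz": 6.6, "wx": 0, "wy": 0, "wz": 0.007, "hand": 3.0}]'

```text
clock: 16.15
tool_pos: [0.5266, -0.2633, 0.3631]
orientation: [-0.0, 0.038, 0.999, -0.001]
wrist_force: [0.0, -0.2, -2.7]
finger_gap: 0.0398
gripper_force: 30.0
```

>>> servo_tool --rows '[{"tx": 0, "ty": 0, "tz": 0.15, "wx": 0, "wy": 0, "wz": 0, "hand": 3.0}, {"tx": 0, "ty": 0, "tz": 0.3, "wx": 0, "wy": 0, "wz": 0, "hand": 3.0}, {"tx": 0, "ty": 0, "tz": 0.3, "wx": 0, "wy": 0, "wz": 0, "hand": 3.0}]'

```text
clock: 16.45
tool_pos: [0.5266, -0.2634, 0.361]
orientation: [0.0, 0.039, 0.999, -0.001]
wrist_force: [0.4, -0.2, -2.3]
finger_gap: 0.0399
gripper_force: 30.0
```

>>> servo_tool --rows '[{"tx": 0, "ty": 0, "tz": 0.15, "wx": 0, "wy": 0, "wz": 0, "hand": 3.0}, {"tx": 0, "ty": 0, "tz": 0.25, "wx": 0, "wy": 0, "wz": 0, "hand": 3.0}, {"tx": 0, "ty": 0, "tz": 0.25, "wx": 0, "wy": 0, "wz": 0, "hand": 3.0}]'

```text
clock: 16.75
tool_pos: [0.5265, -0.2633, 0.3609]
orientation: [0.002, 0.038, 0.999, -0.002]
wrist_force: [-1.6, 1.0, 6.6]
finger_gap: 0.0394
gripper_force: 30.0
```

Contact exactly at the expected height. Releasing.

>>> servo_tool --rows '[{"tx": 0, "ty": 0, "tz": -0.1, "wx": 0, "wy": 0, "wz": 0, "hand": 6.8}, {"tx": 0, "ty": 0, "tz": -0.1, "wx": 0, "wy": 0, "wz": 0, "hand": 6.8}, {"tx": 0, "ty": 0, "tz": -0.1, "wx": 0, "wy": 0, "wz": 0, "hand": 6.8}, {"tx": 0, "ty": 0, "tz": -0.1, "wx": 0, "wy": 0, "wz": 0, "hand": 6.8}, {"tx": 0, "ty": 0, "tz": -2, "wx": 0, "wy": 0, "wz": 0, "hand": 6.8}, {"tx": 0, "ty": 0, "tz": -5, "wx": 0, "wy": 0, "wz": 0, "hand": 6.8}, {"tx": 0, "ty": 0, "tz": -10, "wx": 0, "wy": 0, "wz": 0, "hand": 6.8}, {"tx": 0, "ty": 0, "tz": -11, "wx": 0, "wy": 0, "wz": 0, "hand": 6.8}, {"tx": 0, "ty": 0, "tz": -11, "wx": 0, "wy": 0, "wz": 0, "hand": 0.0}, {"tx": 0, "ty": 0, "tz": -11, "wx": 0, "wy": 0, "wz": 0, "hand": 0.0}]'

```text
clock: 17.75
tool_pos: [0.5268, -0.2633, 0.4667]
orientation: [-0.001, 0.038, 0.999, -0.001]
wrist_force: [-0.8, 0.3, 0.8]
finger_gap: 0.0556
gripper_force: 0.0
```

```bash
cat >> h.py <<'E'
ys=-.077;NB=np.array([-np.sin(np.radians(22))*np.cos(ys),-np.sin(np.radians(22))*np.sin(ys),np.cos(np.radians(22))])
GB=np.array([.4184,-.29,.0769]);RB=Rtool(ys+np.pi,np.radians(22),ys)
E
python3 - <<'E'
from h import *
im=r.read_camera("side");cv2.imwrite("pics/set2_side.png",im[:,:,::-1]);stat()
for k in(KF,KN):
    q=proj("side",[*k,.193]);x,y=q.astype(int);print(q,blobs(im,(82,60,30),(105,255,255),(x-35,y-40,x+35,y+40)))
move(GB+.12*NB,RB,.182);move(GB+.03*NB,RB,.182)
E
```

```text
t 17.8 p [ 0.5268 -0.2633  0.4658] gp [ 0.5264 -0.2634  0.3028] z [-0.003 -0.    -1.   ] j [-0.52  0.08  1.13 -0.    1.93 -2.02] F [ 0.2  0.4 -0.1] gap 0.0513 0.0
[421.28209967 261.23173549] []
[370.07742396 335.65079804] [(array([369.7, 337.4]), np.int32(1377), array([38, 45], dtype=int32))]
t [21.89 -3.49 10.95] w [-4.000e-04 -3.868e-01  1.000e-04] flange [ 0.306 -0.281  0.357] dist 0.247
t [18.49 -3.49 19.28] w [-4.000e-04 -3.868e-01  1.000e-04] flange [ 0.339 -0.284  0.273] dist 0.269
```

Bottle 2's cap is at (369.7,337.4) against a predicted (370.1,335.7), so it is home. Now the button.

>>> servo_tool --rows '[{"tx": 5, "ty": -0.8, "tz": 2, "wx": 0, "wy": -0.1, "wz": 0, "hand": 0.0}, {"tx": 10, "ty": -1.6, "tz": 4, "wx": 0, "wy": -0.2, "wz": 0, "hand": 0.0}, {"tx": 15, "ty": -2.4, "tz": 6, "wx": 0, "wy": -0.3, "wz": 0, "hand": 0.0}, {"tx": 19, "ty": -3.5, "tz": 8.5, "wx": 0, "wy": -0.387, "wz": 0, "hand": 0.0}, {"tx": 21.9, "ty": -3.5, "tz": 11, "wx": 0, "wy": -0.387, "wz": 0, "hand": 0.0}, {"tx": 20.2, "ty": -3.5, "tz": 15, "wx": 0, "wy": -0.387, "wz": 0, "hand": 0.0}, {"tx": 18.5, "ty": -3.5, "tz": 19.2, "wx": 0, "wy": -0.387, "wz": 0, "hand": 0.0}, {"tx": 18.5, "ty": -3.5, "tz": 19.2, "wx": 0, "wy": -0.387, "wz": 0, "hand": 0.0}, {"tx": 18.5, "ty": -3.5, "tz": 19.2, "wx": 0, "wy": -0.387, "wz": 0, "hand": 0.0}, {"tx": 18.5, "ty": -3.5, "tz": 19.2, "wx": 0, "wy": -0.387, "wz": 0, "hand": 0.0}]'

```text
clock: 18.8
tool_pos: [0.3396, -0.2844, 0.2778]
orientation: [0.193, 0.037, 0.98, -0.009]
wrist_force: [0.6, -0.5, -0.3]
finger_gap: 0.0006
gripper_force: 0.0
```

```bash
python3 - <<'E'
from h import *
im=r.read_camera("side");stat(.182)
q=proj("side",[*KF,.193]);x,y=q.astype(int);print(q,blobs(im,(82,60,30),(105,255,255),(x-35,y-40,x+35,y+40)))
move(GB+.01*NB,RB,.182);move(GB-.006*NB,RB,.182)
cv2.imwrite("pics/btn.png",cv2.resize(im[240:470,230:480],(600,552))[:,:,::-1])
E
```

```text
t 18.85 p [ 0.3397 -0.2845  0.2784] gp [ 0.4085 -0.2904  0.11  ] z [ 0.378 -0.033 -0.925] j [-0.88 -0.48  1.98  0.28  1.37 -2.39] F [-0.  -0.2  0.4] gap 0.0006 0.0
[421.28209967 261.23173549] [(array([421.2, 262.2]), np.int32(1014), array([35, 37], dtype=int32))]
t [0.24 0.06 2.44] w [-0.0036  0.0053  0.0016] flange [ 0.347 -0.284  0.255] dist 0.024
t [0.25 0.07 4.04] w [-0.0036  0.0053  0.0016] flange [ 0.353 -0.285  0.24 ] dist 0.04
```

View pics/btn.png

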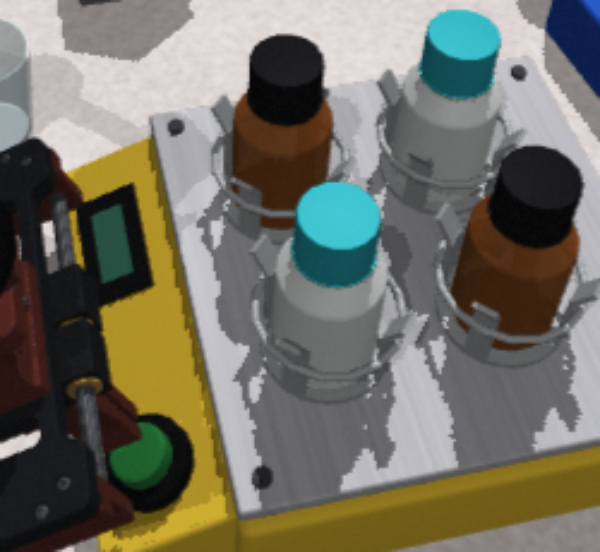

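Both bottles stand in their clamps, caps at (338,230) and (460,55), and the fingertips are above the green button at (140,455). Pressing.

>>> servo_tool --rows '[{"tx": 0.25, "ty": 0.05, "tz": 2.0, "wx": 0, "wy": 0.005, "wz": 0, "hand": 0.0}, {"tx": 0.25, "ty": 0.05, "tz": 2.8, "wx": 0, "wy": 0.005, "wz": 0, "hand": 0.0}, {"tx": 0.25, "ty": 0.05, "tz": 3.4, "wx": 0, "wy": 0.005, "wz": 0, "hand": 0.0}, {"tx": 0.25, "ty": 0.05, "tz": 3.7, "wx": 0, "wy": 0.005, "wz": 0, "hand": 0.0}, {"tx": 0.25, "ty": 0.05, "tz": 3.7, "wx": 0, "wy": 0.005, "wz": 0, "hand": 0.0}]'

```text
clock: 19.35
tool_pos: [0.3505, -0.2849, 0.2455]
orientation: [0.189, 0.037, 0.981, -0.009]
wrist_force: [-22.1, 8.7, 23.2]
finger_gap: 0.0007
gripper_force: 14.8
```

```bash
python3 - <<'E'
from h import *
stat(.182);p,R,o=cur();print("tip above button top along normal mm",(p+R.apply([0,0,.182])-GB)@NB*1e3)
E
```

```text
t 19.35 p [ 0.3505 -0.2849  0.2455] gp [ 0.4179 -0.2907  0.0766] z [ 0.371 -0.032 -0.928] j [-0.85 -0.44  2.    0.27  1.31 -2.39] F [-22.1   8.7  23.2] gap 0.0007 14.8
tip above button top along normal mm -0.11267334104014923
```

>>> servo_tool --rows '[{"tx": 0, "ty": 0, "tz": -0.3, "wx": 0, "wy": 0, "wz": 0, "hand": 0.0}, {"tx": 0, "ty": 0, "tz": -0.4, "wx": 0, "wy": 0, "wz": 0, "hand": 0.0}]'

```text
clock: 19.55
tool_pos: [0.3495, -0.2848, 0.2467]
orientation: [0.19, 0.037, 0.981, -0.009]
wrist_force: [-4.4, -0.2, 2.6]
finger_gap: 0.0004
gripper_force: 2.1
```

```bash
python3 - <<'E'
from h import *
im=r.read_camera("side");stat(.182)
p,R,o=cur();print("h",(p+R.apply([0,0,.182])-GB)@NB*1e3, R.inv().apply(o["wrist_force"]),R.inv().apply(GB-p-R.apply([0,0,.182])))
a=im[370:470,230:340];b=cv2.imread("pics/side0.png")[370:470,230:340,::-1]
cv2.imwrite("pics/btn2.png",cv2.resize(np.hstack([a,b]),(792,360),interpolation=cv2.INTER_CUBIC)[:,:,::-1])
E
```

```text
t 19.6 p [ 0.3496 -0.2848  0.2465] gp [ 0.4174 -0.2906  0.0777] z [ 0.373 -0.032 -0.927] j [-0.86 -0.44  2.01  0.27  1.31 -2.39] F [-3.6  0.8  4.1] gap 0.0002 2.2
h 1.1292728075622676 [ 1.85389238  0.49265546 -5.15619892] [-0.000606   0.0006836  0.0011267]
```

View pics/btn2.png

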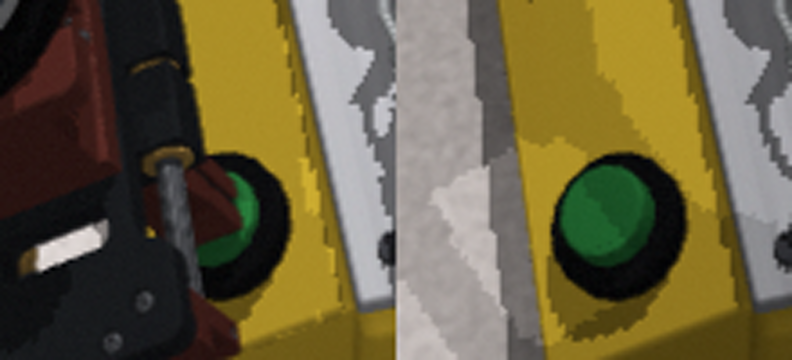

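The fingertips rest on the green button at (230,220). I'll retract in steps and use the force decay to tell the button's spring from a hit on the collar.

>>> servo_tool --rows '[{"tx": 0, "ty": 0, "tz": -0.2, "wx": 0, "wy": 0, "wz": 0, "hand": 0.0}, {"tx": 0, "ty": 0, "tz": -0.2, "wx": 0, "wy": 0, "wz": 0, "hand": 0.0}]'

```text
clock: 19.8
tool_pos: [0.349, -0.2848, 0.2475]
orientation: [0.19, 0.038, 0.981, -0.009]
wrist_force: [-2.2, -0.7, 3.2]
finger_gap: 0.0005
gripper_force: 1.9
```

```bash
cat >> h.py <<'E'
def press():
    p,R,o=cur();print("h",((p+R.apply([0,0,.182])-GB)@NB*1e3).round(2),"F",R.inv().apply(o["wrist_force"]).round(2))
E
python3 -c "from h import *;press()"
```

```text
h 2.27 F [ 0.78 -0.85 -3.77]
```

>>> servo_tool --rows '[{"tx": 0, "ty": 0, "tz": -0.2, "wx": 0, "wy": 0, "wz": 0, "hand": 0.0}, {"tx": 0, "ty": 0, "tz": -0.2, "wx": 0, "wy": 0, "wz": 0, "hand": 0.0}]'

```text
clock: 20.0
tool_pos: [0.3484, -0.2847, 0.2491]
orientation: [0.19, 0.038, 0.981, -0.009]
wrist_force: [-0.1, -0.0, 3.1]
finger_gap: 0.0004
gripper_force: 1.4
```

```bash
python3 -c "from h import *;press()"
```

```text
h 3.99 F [-1.08 -0.02 -2.93]
```

>>> servo_tool --rows '[{"tx": 0, "ty": 0, "tz": -0.4, "wx": 0, "wy": 0, "wz": 0, "hand": 0.0}, {"tx": 0, "ty": 0, "tz": -0.4, "wx": 0, "wy": 0, "wz": 0, "hand": 0.0}]'

```text
clock: 20.2
tool_pos: [0.3466, -0.2841, 0.2521]
orientation: [0.19, 0.038, 0.981, -0.008]
wrist_force: [-0.5, 0.1, -0.3]
finger_gap: 0.0006
gripper_force: 0.0
```

```bash
python3 -c "from h import *;press()"
```

```text
h 7.41 F [0.52 0.04 0.07]
```

The force decays like a spring over about 6 mm (5.2, 3.8, 2.9, then 0 N), so the button went fully in. Backing off.

>>> servo_tool --rows '[{"tx": 0, "ty": 0, "tz": -3, "wx": 0, "wy": 0, "wz": 0, "hand": 0.0}, {"tx": 0, "ty": 0, "tz": -7, "wx": 0, "wy": 0, "wz": 0, "hand": 0.0}, {"tx": 0, "ty": 0, "tz": -10, "wx": 0, "wy": 0, "wz": 0, "hand": 0.0}, {"tx": 0, "ty": 0, "tz": -10, "wx": 0, "wy": 0, "wz": 0, "hand": 0.0}, {"tx": 0, "ty": 0, "tz": -10, "wx": 0, "wy": 0, "wz": 0, "hand": 0.0}, {"tx": 0, "ty": 0, "tz": -10, "wx": 0, "wy": 0, "wz": 0, "hand": 0.0}]'

```text
clock: 20.8
tool_pos: [0.3096, -0.2811, 0.343]
orientation: [0.189, 0.038, 0.981, -0.007]
wrist_force: [0.2, -0.6, -0.8]
finger_gap: 0.0007
gripper_force: 0.0
```

```bash
python3 - <<'E'
from h import *
im=r.read_camera("side");cv2.imwrite("pics/end.png",im[:,:,::-1]);stat()
for k in(KF,KN):
    q=proj("side",[*k,.193]);x,y=q.astype(int);print(q,blobs(im,(82,60,30),(105,255,255),(x-35,y-40,x+35,y+40)))
print(blobs(im,(3,150,100),(14,255,255),(240,135,280,175)),blobs(im,(0,0,0),(180,255,38),(320,245,480,345)),blobs(im,(50,120,40),(75,255,255),(265,405,315,455)))
print(r.finish_job())
E
```

```text
t 20.85 p [ 0.3096 -0.2811  0.3428] gp [ 0.3699 -0.2856  0.1914] z [ 0.37  -0.028 -0.929] j [-0.93 -0.56  1.91  0.28  1.53 -2.4 ] F [ 0.3  0.3 -0.2] gap 0.0004 0.0
[421.28209967 261.23173549] [(array([421.2, 262.2]), np.int32(1013), array([35, 37], dtype=int32))]
[370.07742396 335.65079804] [(array([369.7, 337.4]), np.int32(1378), array([38, 45], dtype=int32))]
[(array([258.2, 153.5]), np.int32(365), array([25, 26], dtype=int32))] [(array([348.4, 273.3]), np.int32(986), array([31, 37], dtype=int32)), (array([452.5, 321.8]), np.int32(1260), array([38, 43], dtype=int32))] [(array([288.4, 429.4]), np.int32(578), array([27, 28], dtype=int32))]
the job is handed in; nothing more can be done
None
```

Job handed in at 20.9 s with no verdict returned: both cyan-capped bottles stand in the clamps, the button was pressed fully and sprang back, and the last camera check showed the orange and amber bottles unmoved (beaker not re-measured, nothing came near it).

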